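# Put the clothes peg away and lock the sorting box

## Task

Lay the wooden clothes peg flat in the open drawer of the grey sorting box and let go of it, then push the drawer fully shut without slamming it, and only then flip the red-tipped lock lever on top of the box all the way over to the left as the robot sees it (locked). Do not touch the chrome tap, whose spout hangs over the front edge of the box, and leave everything else on the shelf where it stands.

Things in the scene. Friction and masses are not known exactly. Their poses are not given: they have to be found in the camera images.
- peg: Loose wooden clothes peg lying on its side on the white shelf, 80 long (its x axis) and 13 high. Origin on its underside. Around the origin its two prongs are parallel and 16 wide across y (from x = -14 to x = +38); towards -x its tails splay to 26 wide at x = -42. Pinch it across y at the origin. 15 g.
- box: Fixed grey plastic sorting box, 200 deep (x) by 180 wide (y) by 90 high. Origin at the centre of its underside, on the shelf; its front face is at x = -100 and looks to its own -x, towards the robot; its +y is its left as seen by the robot. Single drawer in the front, lock lever on the flat top.
- drawer (a joint): Opening of the drawer in m: 0 fully shut (its front then stands 2 mm proud of the box), 0.15 fully open; slides along the box's -x. Needs about 2 N; stays where it is left.
- drawer_front (a point): Centre of the outer face of the drawer's front panel, 45 above the shelf; moves with the drawer. The panel is flat, without a handle, 166 wide, 8 thick, from 7 to 83 above the shelf. Axes as the box's.
- drawer_floor (a point): Centre of the drawer's inner floor, 13 above the shelf; moves with the drawer, axes as the box's. The inside is 177 long (x, from -88 to +88) and 152 wide (y); side walls reach 58 above this floor, the front panel 70. Only the part that is pulled out of the box is open above.
- lock (a joint): Angle of the lock lever in rad: 0 leaning right (towards the box's -y, unlocked), 1.0 leaning left (towards the box's +y, locked), upright at 0.5. Light (about 1 N at the tip), stays where it is left.
- lock_tip (a point): Centre of the red ball (26 across) at the end of the lever, a 10 thick steel rod. It swings on a radius of 80 about an axis along the box's x through y = 0, z = 112 of the box's frame; the rod stands at x = -35. At joint 0 the ball is at y = -38, z = 182, at joint 1.0 at y = +38, z = 182. The lever's block is 50 (x) by 70 (y) by 25 high.
- tap: Fixed chrome tap left of the box, not to be touched. Origin at the foot of its column (36 across, 180 high, foot 52; small lever on top, to 211 high, pointing back). From the column a 20 thick spout runs level for 225 along the tap's -y, its axis 165 high, across the front edge of the box, 5 behind the box's front face; the mouth at its far end hangs down to 140 high.
- jar: Glass jar with brass-coloured twist cap, 76 across, 110 high, origin under its centre. Leave alone.
- pot: White ceramic pot, 84 across, 75 high, origin under its centre. Leave alone.
- mug: Blue ceramic mug, 78 across, 90 high, handle at its +y, origin under its centre. Leave alone.
- dustpan: Red plastic dustpan, 190 by 220, 57 high, handle 120 long to its +x, origin under the pan's centre. Leave alone.
- brush: Hand brush lying along its x axis. Leave alone.
- bottle: Green plastic bottle with blue cap, 64 across, 190 high, origin under its centre. Leave alone.

How it is judged:
By the outcome, as a careful person would: the job done as asked, in the order asked, and still so for the second after the job is handed in, with the robot touching nothing.
It also fails if it takes over 61 s, if anything falls off the work surface, if the arm or the gripper's body presses on something with over 40 N, if the wrist force passes 120 N, or if a joint passes its speed limit or range.

## Robot

A 6-joint arm with a two-finger parallel gripper is mounted at the origin on the work surface. World frame = base frame: x ahead of the robot, y to its left, z up, the work surface at z = 0. Lengths are in m, angles in degrees, forces in N, time in s.
With the tool pointing down it reaches from about 0.3 to 0.75 m from the base axis. Payload 8.5 kg.
Tool frame: the origin (TCP) lies midway between the tips of the shut fingers; the grasp point (between the pads) lies grasp_offset behind it (grasp_offset is the distance from the TCP to the grasp point, in m); z points along the fingers, y is the line along which they close (so a half turn about z gives the same grasp; the last joint's range is limited). The gripper opens to 85 mm and grips with 20 to 120 N. Pads are 22 mm wide; open, the fingers measure 114 mm over their backs; the gripper's body (76 mm by 85 mm) begins 54 mm behind the grasp point. The pads swing forward as they close: fully open they stand 13 mm farther back than shut.
Start: joints at [56.534, 21.807, 74.336, -0, 83.858, -12.336], TCP at [0.198, 0.513, 0.209] pointing down, gripper open.
Joint ranges: [-178.18, 178.18], [-50.72, 133.34], [12.68, 142.11], [-81.47, 261.47], [9.98, 163.14], [-165.26, 165.26]. Speed limits (degrees/s): [136.94, 136.94, 180, 180, 180, 180].

## Interface

Orientations are given as a 3x3 rotation matrix whose columns are the frame's x, y, z axes.
In Python, from rig import observe, get_image, camera_params, close_job, grasp_offset gives the robot as it stands.
- The arm moves only by the shell command python3 -m handwheel 'ROWS' [OPENING] [FORCE]. ROWS is JSON, a list of rows, each a list of 2 entries, a list of its own where there are three numbers: the shift along the tool's x, y, z as a fraction of full scale, then the turn, a rotation vector about the tool's x, y, z as a fraction of full scale. In form: [[[dx, dy, dz], [ax, ay, az]], ...]. A call has 1 to 10 rows; each row is the pose to reach, as a shift and turn from the pose commanded when the call began, along the tool's axes at that moment, turning the shorter way round; what a row does not reach only later rows make up. Full scale, the value 1, is 0.5 m for a shift and pi rad for a turn. A row lasts 1/10 s, in which the tool goes at most 50 mm and 8.59 degrees, less where a joint would pass 70% of its speed; a pose out of reach is approached as far as the arm can. A call with a number of a shift or a turn outside -1 to 1 is refused whole. A call with a gripper value outside its range is refused whole. OPENING is the opening, from 0 (shut) to 1 (fully open), set as the call begins (- or left out, the last holds). The fingers move at their own pace and stop on an object; FORCE is the grip in N (left out, the last holds). Time passes only in rows, so rows that repeat a pose let the fingers close. It gives the time, the measured TCP pose, the force, the opening and the grip force at its end, in the units of the state.
- observe(): the state, without advancing time (a new reading comes with each control period).
- get_image(name): name is "scene" or "top"; returns (picture, depth): 480x640x3 uint8, red, green, blue; 480x640 float32, m along the optical axis (not along the pixel's ray), 0 where there is no reading.
- camera_params(name): a dict with "K" (3x3 intrinsics, pixels), "R" (3x3) and "t" (3): a world point X has camera coordinates R X + t. Camera axes: x right, y down, z forward; pixel columns grow to the right and rows downward; lengths in m; the calibration is good to about 2 mm. A picture is of the moment at which its call begins. camera_params takes no time and is no camera call.
- close_job(): hands the job in; it is judged then, once.
The state is a dict: "time_s": time; "q": joint angles; "qvel": joint speeds; "joint_efforts": joint torques, N m; "position": TCP position; "tool_rot": TCP orientation; "ft_force": force on the tool from outside, world axes, zero at the start; "wrist_torque": the same for the moment, N m; "grip_width": finger opening in m; "gripper_force": force on a finger pad.
Only numpy, scipy, OpenCV 4.12 (cv2) and the standard library are available. Lean on these libraries where they do the work, as an engineer would, in place of code of your own. Each camera call takes 0.05 s, during which the arm holds its last target. There are 200 camera calls.

## Working session

There is one attempt and no reset: what is moved stays moved. The work goes in short steps, Python scripts to look and compute and a shell command to move; the robot and the scene stay as the last step left them, time stands still between calls to the robot, and variables do not carry over. Pictures are saved under pics/ and viewed, at most 11 in all, crops included, and the job is handed in when it is done.

```bash
ls; mkdir -p pics
python3 - <<'E'
from rig import *
import cv2, numpy as np
for n in("scene","top"):
    p,d=get_image(n); cv2.imwrite(f"pics/{n}0.png",p[:,:,::-1]); np.save(f"{n}0.npy",d)
    c=camera_params(n); print(n,np.round(c["K"],1).tolist(),np.round(c["R"],3).tolist(),np.round(c["t"],3).tolist())
s=observe(); print(s["time_s"],s["position"],np.round(s["tool_rot"],3).tolist(),s["grip_width"],grasp_offset)
E
```

```text
pics
scene [[484.6, 0.0, 314.4], [0.0, 484.6, 241.1], [0.0, 0.0, 1.0]] [[-0.38, 0.925, -0.01], [0.815, 0.33, -0.477], [-0.438, -0.189, -0.879]] [0.247, -0.437, 1.647]
top [[468.6, 0.0, 320.1], [0.0, 468.6, 243.2], [0.0, 0.0, 1.0]] [[-0.005, -1.0, 0.019], [-0.982, 0.001, -0.188], [0.188, -0.019, -0.982]] [-0.023, 0.624, 1.222]
0.1 [0.19810477 0.51275585 0.20834697] [[-0.933, 0.36, -0.001], [0.361, 0.933, -0.001], [0.0, -0.001, -1.0]] 0.08537422361023231 0.0187
```

View pics/scene0.png

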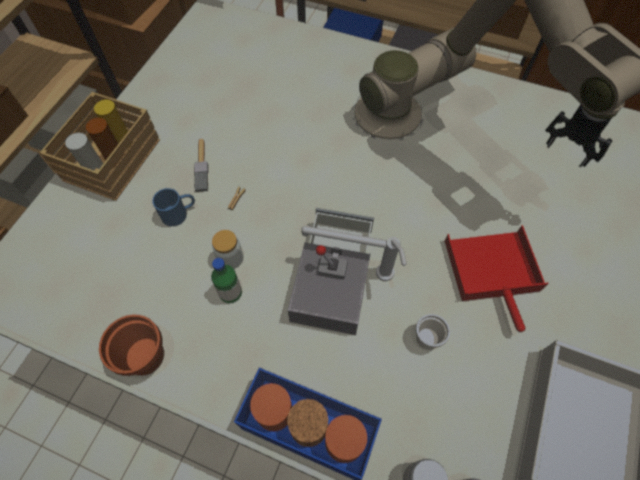

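View pics/top0.png

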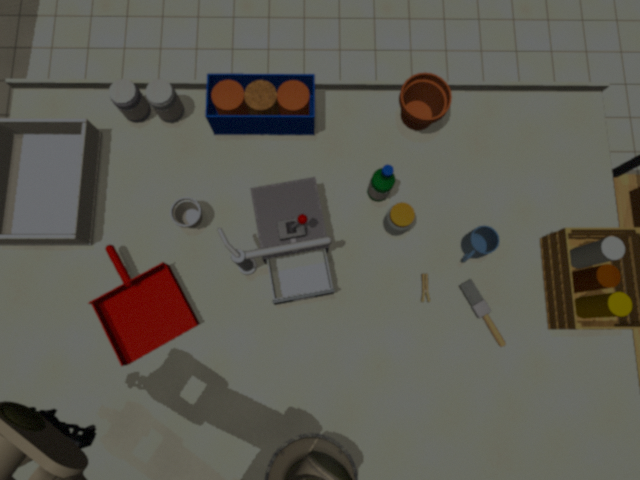

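The peg is at about scene (237,197) and top (425,288). The box is at scene (330,285) and top (290,215), with its drawer pulled toward the robot. The spout crosses the front edge of the box, at top (245,257) to (328,242), and the red ball is at top (302,218) and scene (321,251). I'll zoom in and deproject.

```bash
cat > h.py <<'E'
from rig import *
import cv2, numpy as np
def cam(n):
    c=camera_params(n); return [np.array(c[k]) for k in("K","R","t")]
def dep(n,d,u,v):
    K,R,t=cam(n); z=d[int(v),int(u)]; return R.T@(np.linalg.inv(K)@[u,v,1]*z-t)
def cloud(n,d):
    K,R,t=cam(n); v,u=np.mgrid[:480,:640]
    return ((np.stack([u,v,np.ones_like(u)],-1)@np.linalg.inv(K).T)*d[...,None]-t)@R
def plane(n,u,v,z):
    K,R,t=cam(n); r=R.T@np.linalg.inv(K)@[u,v,1]; o=-R.T@t; return o+r*(z-o[2])/r[2]
def tri(a,b):
    P=[]
    for n in("scene","top"):
        K,R,t=cam(n); P.append(K@np.c_[R,t])
    X=cv2.triangulatePoints(P[0],P[1],np.array(a,float),np.array(b,float)); return X[:3]/X[3]
E
python3 - <<'E'
from h import *
im={n:cv2.imread(f"pics/{n}0.png") for n in("scene","top")}
a=cv2.resize(im["scene"][185:335,220:420],None,fx=4,fy=4,interpolation=2)
b=cv2.resize(im["top"][165:315,210:410],None,fx=4,fy=4,interpolation=2)
cv2.imwrite("pics/sc1.png",a); cv2.imwrite("pics/tc1.png",np.clip(b*1.6,0,255))
for n in im:
    d=np.load(n+"0.npy"); X=cloud(n,d); hsv=cv2.cvtColor(im[n],cv2.COLOR_BGR2HSV)
    w=dict(scene=(220,182,255,215),top=(412,268,438,308))[n]
    sl=np.s_[w[1]:w[3],w[0]:w[2]]
    m=(hsv[sl][...,1]>90)
    u0,v0=w[:2]; ys,xs=np.nonzero(m)
    p=np.array([plane(n,x+u0,y+v0,.010)[:2] for x,y in zip(xs,ys)])
    c,e,_=cv2.PCACompute2(p,None) if 0 else (p.mean(0),*np.linalg.eigh(np.cov(p.T))[::-1]) 
    ax=e[:,1]; q=(p-c)@ax; r=(p-c)@e[:,0]
    print(n,len(p),"cen",c.round(4),"ax",ax.round(3),"ext",q.min(),q.max(),"width by q",[(round(k,3),np.ptp(r[abs(q-k)<.006]).round(3)) for k in(-.03,-.015,0,.015,.03)])
    Z=X[sl][m][:,2]; print(" peg z",np.percentile(Z,[10,50,90]).round(4),"shelf",np.median(X[sl][~m][:,2]).round(4))
    red=((hsv[...,0]<6)|(hsv[...,0]>174))&(hsv[...,1]>160)&(hsv[...,2]>60)
    w=dict(scene=(310,240,332,262),top=(292,208,315,230))[n]; sl=np.s_[w[1]:w[3],w[0]:w[2]]
    ys,xs=np.nonzero(red[sl]); print(" ball",xs.mean()+w[0],ys.mean()+w[1],X[sl][red[sl]].mean(0).round(4),len(xs))
E
```

```text
scene 72 cen [ 0.5158 -0.3165] ax [-0.999  0.036] ext -0.03058413956628409 0.04180161701226219 width by q [(-0.03, np.float64(0.012)), (-0.015, np.float64(0.012)), (0, np.float64(0.013)), (0.015, np.float64(0.012)), (0.03, np.float64(0.018))]
 peg z [0.0078 0.0116 0.0157] shelf -0.0003
 ball 320.59090909090907 249.25 [0.6652 0.0248 0.1962] 44
top 92 cen [ 0.5141 -0.3187] ax [-1.     0.017] ext -0.030813710680858586 0.04228169522868221 width by q [(-0.03, np.float64(0.011)), (-0.015, np.float64(0.011)), (0, np.float64(0.011)), (0.015, np.float64(0.009)), (0.03, np.float64(0.017))]
 peg z [0.0086 0.0129 0.0171] shelf 0.0015
 ball 301.8484848484849 218.93939393939394 [0.6589 0.0217 0.1961] 66[ WARN:0@0.139] global loadsave.cpp:1063 imwrite_ Unsupported depth image for selected encoder is fallbacked to CV_8U.
```

View pics/sc1.png

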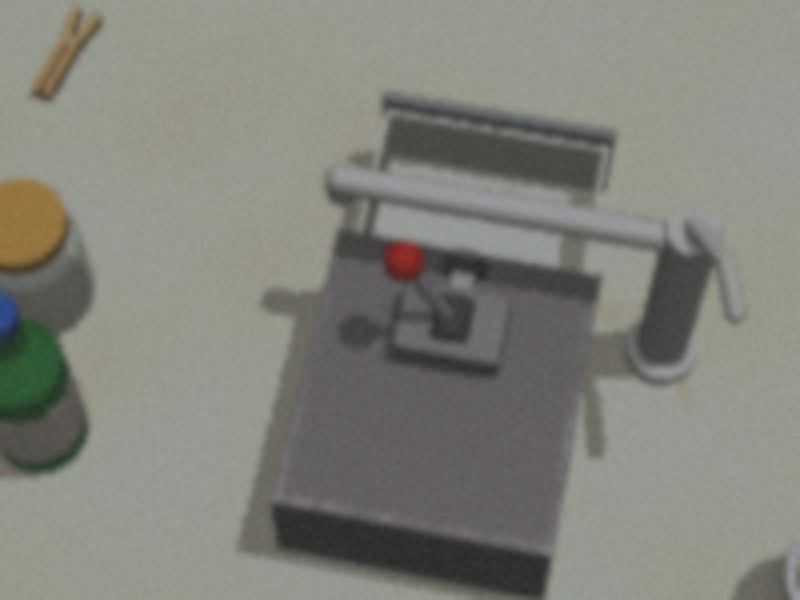

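View pics/tc1.png

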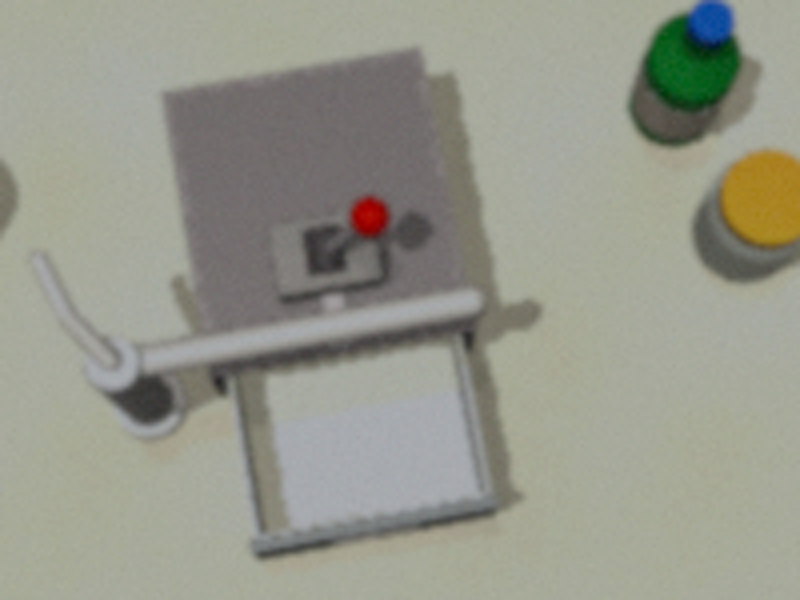

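The crops show the box top, in scene-crop corners at (340,233), (600,275), (553,553) and (277,503), and in top-crop corners at (165,92) and (420,50). The panel's top edge runs (258,548)–(493,505) in the top crop and (384,97)–(614,135) in the scene crop. The lever leans right. Next I'll fit the poses.

Run:
```python
from h import *
S=lambda x,y:(220+x/4-.4,185+y/4-.4)
T=lambda x,y:(210+x/4-.4,165+y/4-.4)
for nm,a,b in [("backL",(553,553),(165,92)),("backR",(277,503),(420,50)),("panL",(614,131),(258,545)),("panR",(386,95),(492,503)),("ball",(403,260),(370,216)),("mouth",(335,175),(478,298)),("tapcol",(690,232),(112,360))]:
    print(nm,tri(S(*a),T(*b)).ravel().round(4))
for n in("scene","top"):
    X=cloud(n,np.load(n+"0.npy")).reshape(-1,3)
    roi=(X[:,0]>.4)&(X[:,0]<.95)&(abs(X[:,1]-.05)<.22)
    m=roi&(X[:,2]>.083)&(X[:,2]<.098)
    P=X[m]; P=P[(P[:,0]>.6)&(P[:,1]>-.07)]
    r=cv2.minAreaRect((P[:,:2]*1000).astype(np.float32)); print(n,"top",np.round(cv2.boxPoints(r)).tolist(),r[1],r[2],P[:,2].mean())
    Q=X[roi&(X[:,2]>.06)&(X[:,2]<.09)&(X[:,0]<.56)]
    r=cv2.minAreaRect((Q[:,:2]*1000).astype(np.float32)); print(" panel+walls",len(Q),np.round(cv2.boxPoints(r)).tolist(),r[1],r[2])
    H=X[roi&(X[:,2]>.145)&(X[:,2]<.19)&(X[:,0]<.645)]
    v=cv2.fitLine((H[:,:2]*1000).astype(np.float32),cv2.DIST_HUBER,0,.01,.01).ravel(); print(" spout",len(H),v,H.min(0),H.max(0))
    F=X[roi&(X[:,2]>.006)&(X[:,2]<.022)&(X[:,0]<.56)&(X[:,0]>.5)]; print(" floor z",np.median(F[:,2]),len(F))
    J=X[(X[:,0]>.55)&(X[:,0]<.8)&(X[:,1]<-.1)&(X[:,1]>-.3)&(X[:,2]>.03)]; print(" jar/bottle ext",J.min(0).round(3),J.max(0).round(3))
```

```text
backL [0.7713 0.1647 0.0929]
backR [ 0.8034 -0.0082  0.086 ]
panL [0.4653 0.0988 0.0865]
panR [ 0.4934 -0.0578  0.0814]
ball [0.6619 0.0221 0.1867]
mouth [ 0.6132 -0.0448  0.1695]
tapcol [0.5731 0.1794 0.1795]
scene top [[576.0, 132.0], [609.0, -46.0], [807.0, -9.0], [775.0, 168.0]] (201.94302368164062, 180.31353759765625) 10.485883712768555 0.08999988364370914
 panel+walls 495 [[461.0, 103.0], [485.0, -60.0], [582.0, -45.0], [558.0, 118.0]] (97.84138488769531, 164.59585571289062) 8.420820236206055
 spout 860 [ 1.7161815e-01 -9.8516357e-01  5.9732764e+02  7.4762962e+01] [ 0.55534629 -0.04781968  0.1455411 ] [0.62352961 0.19923598 0.1898335 ]
 floor z 0.012817821719648063 510
 jar/bottle ext [ 0.663 -0.275  0.03 ] [ 0.8   -0.159  0.195]
top top [[575.0, 128.0], [607.0, -49.0], [805.0, -13.0], [773.0, 165.0]] (201.49684143066406, 180.11669921875) 10.388503074645996 0.09098958447192977
 panel+walls 433 [[460.0, 187.0], [461.0, -62.0], [561.0, -61.0], [559.0, 188.0]] (99.08202362060547, 248.9962921142578) 0.2970878779888153
 spout 862 [ 1.9087131e-01 -9.8161507e-01  5.8764447e+02  7.3285263e+01] [ 0.55245297 -0.05130154  0.14518406] [0.61903827 0.19589729 0.18993583]
 floor z 0.013727122454558937 1300
 jar/bottle ext [ 0.654 -0.278  0.03 ] [ 0.8   -0.164  0.196]
```

The two views agree:
- **Box:** yaw about 10.3°, centre about (0.691, 0.0595), top at z 0.090.
- **Drawer:** floor z 0.013, opening about 0.117.
- **Peg:** origin about (0.5115, -0.3175), prongs pointing +x, yaw about -1.5°, top about 0.013.

I'll write a go-to helper that prints the shift and turn fractions.

```bash
cat >> h.py <<'E'
from scipy.spatial.transform import Rotation as Ro
Y=np.radians(10.3); BX=np.array([np.cos(Y),np.sin(Y),0]); BY=np.array([-np.sin(Y),np.cos(Y),0]); B0=np.array([.691,.0595,0])
def box(x,y,z): return B0+BX*x+BY*y+np.array([0,0,z])
def inbox(p): q=np.asarray(p)-B0; return np.array([q@BX,q@BY,q[2]])
def down(yaw,tilt=0,axis=(0,0,1)):
    a=np.radians(yaw); x=np.array([np.cos(a),np.sin(a),0]); z=np.array([0,0,-1.]); R=np.c_[x,np.cross(z,x),z]
    return Ro.from_rotvec(np.radians(tilt)*np.array(axis)).as_matrix()@R
def go(p,R,p0=None,R0=None):
    s=observe(); p0=s["position"] if p0 is None else p0; R0=np.array(s["tool_rot"]) if R0 is None else R0
    d=R0.T@(np.array(p)-p0)/.5; r=Ro.from_matrix(R0.T@R).as_rotvec()/np.pi
    print(d.round(4).tolist(),r.round(4).tolist())
E
python3 - <<'E'
from h import *
go([.355,.10,.20],down(169)); go([.5115,-.3175,.12],down(178.5),np.array([.355,.10,.20]),down(169))
E
```

```text
[-0.5903, -0.6569, 0.0174] [-0.0004, -0.0001, -0.0563]
[-0.4666, -0.7599, 0.16] [0.0, 0.0, -0.0528]
```

```bash
python3 -m handwheel '[[[-0.59,-0.657,0.017],[0,0,-0.056]],[[-0.59,-0.657,0.017],[0,0,-0.056]],[[-0.59,-0.657,0.017],[0,0,-0.056]],[[-0.59,-0.657,0.017],[0,0,-0.056]],[[-0.59,-0.657,0.017],[0,0,-0.056]],[[-0.59,-0.657,0.017],[0,0,-0.056]],[[-0.59,-0.657,0.017],[0,0,-0.056]],[[-0.59,-0.657,0.017],[0,0,-0.056]],[[-0.59,-0.657,0.017],[0,0,-0.056]],[[-0.59,-0.657,0.017],[0,0,-0.056]]]' 0.5
python3 -c "
from h import *
go([.5115,-.3175,.12],down(178.5))"
```

```text
time_s: 1.1
position: [0.3566, 0.0962, 0.2002]
tool_rot: [[-0.98, 0.199, 0.0], [0.199, 0.98, -0.001], [-0.0, -0.001, -1.0]]
ft_force: [-0.3, 0.3, -0.7]
grip_width: 0.0428
gripper_force: 0.0
[-0.468, -0.7492, 0.1612] [-0.0003, 0.0, -0.0554]
```

```bash
python3 -m handwheel '[[[-0.468,-0.749,0.161],[0,0,-0.055]],[[-0.468,-0.749,0.161],[0,0,-0.055]],[[-0.468,-0.749,0.161],[0,0,-0.055]],[[-0.468,-0.749,0.161],[0,0,-0.055]],[[-0.468,-0.749,0.161],[0,0,-0.055]],[[-0.468,-0.749,0.161],[0,0,-0.055]],[[-0.468,-0.749,0.161],[0,0,-0.055]],[[-0.468,-0.749,0.161],[0,0,-0.055]],[[-0.468,-0.749,0.161],[0,0,-0.055]],[[-0.468,-0.749,0.161],[0,0,-0.055]]]'
python3 -c "
from h import *
go([.5115,-.3175,.004],down(178.5))"
```

```text
time_s: 2.1
position: [0.5136, -0.3156, 0.1177]
tool_rot: [[-1.0, 0.023, -0.001], [0.023, 1.0, 0.001], [0.001, 0.001, -1.0]]
ft_force: [0.1, -0.1, -0.7]
grip_width: 0.0423
gripper_force: 0.0
[0.0038, -0.004, 0.2274] [0.0002, -0.0004, 0.0011]
```

```bash
python3 -m handwheel '[[[0.002,-0.002,0.08],[0,0,0]],[[0.002,-0.002,0.16],[0,0,0]],[[0.002,-0.002,0.175],[0,0,0]],[[0.002,-0.002,0.175],[0,0,0]]]'
python3 -c "
from h import *
go([.5115,-.3175,.005],down(178.5))
p,d=get_image('scene'); cv2.imwrite('pics/g1.png',cv2.resize(p[150:240,190:310,::-1],None,fx=6,fy=6,interpolation=2))"
```

```text
time_s: 2.5
position: [0.5118, -0.3121, 0.032]
tool_rot: [[-1.0, 0.019, -0.002], [0.019, 1.0, 0.002], [0.002, 0.002, -1.0]]
ft_force: [0.2, -0.2, 0.5]
grip_width: 0.0431
gripper_force: 0.0
[0.0003, -0.0109, 0.054] [0.0005, -0.0005, 0.0022]
```

View pics/g1.png

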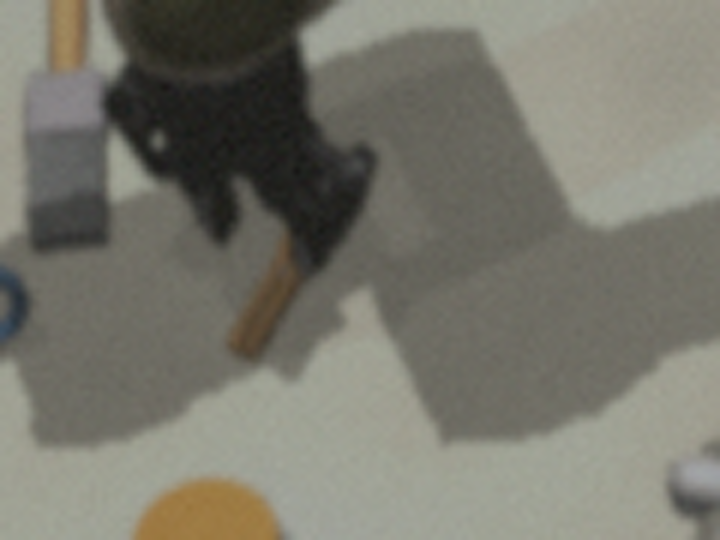

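The peg's prongs, at crop (265,310), lie between the fingertips at about (225,235) and (318,262). The measured y drifts oddly, so I'll check the reading noise before going down.

```bash
python3 -c "
from h import *
for i in range(2):
    s=observe(); print(s['time_s'],s['position'],s['q'])
go([.5115,-.3175,.005],down(178.5))"
python3 -m handwheel '[[[0,-0.005,0.02],[0,0,0]],[[0,-0.005,0.02],[0,0,0]],[[0,-0.005,0.02],[0,0,0]]]'
python3 -c "
from h import *
go([.5115,-.3175,.005],down(178.5))"
```

```text
2.55 [ 0.512511   -0.31290772  0.03357213] [-4.26913383e+01  3.65662149e+01  7.97854953e+01  3.38721962e-03
  6.35939362e+01 -1.31580264e+02]
2.55 [ 0.512511   -0.31290772  0.03357213] [-4.26913383e+01  3.65662149e+01  7.97854953e+01  3.38721962e-03
  6.35939362e+01 -1.31580264e+02]
[0.0019, -0.0092, 0.0571] [-0.0002, 0.0002, 0.0022]
time_s: 2.85
position: [0.512, -0.3158, 0.0231]
tool_rot: [[-1.0, 0.02, 0.001], [0.02, 1.0, -0.001], [-0.001, -0.001, -1.0]]
ft_force: [-0.2, -0.2, -0.4]
grip_width: 0.0429
gripper_force: 0.0
[0.001, -0.0033, 0.0361] [-0.0002, 0.0002, 0.0019]
```

```bash
python3 -m handwheel '[[[0.001,-0.003,0.02],[0,0,0.002]],[[0.001,-0.003,0.036],[0,0,0.002]],[[0.001,-0.003,0.036],[0,0,0.002]],[[0.001,-0.003,0.036],[0,0,0.002]]]'
python3 -m handwheel '[[[0,0,0],[0,0,0]],[[0,0,0],[0,0,0]],[[0,0,0],[0,0,0]],[[0,0,0],[0,0,0]],[[0,0,0],[0,0,0]],[[0,0,0],[0,0,0]]]' 0 30
```

```text
time_s: 3.25
position: [0.5112, -0.3171, 0.0041]
tool_rot: [[-1.0, 0.026, -0.001], [0.026, 1.0, 0.0], [0.001, 0.0, -1.0]]
ft_force: [0.3, 0.7, -0.2]
grip_width: 0.0428
gripper_force: 0.0
time_s: 3.85
position: [0.5113, -0.3171, 0.0044]
tool_rot: [[-1.0, 0.026, 0.0], [0.026, 1.0, -0.0], [-0.0, -0.0, -1.0]]
ft_force: [-0.0, 0.6, 0.3]
grip_width: -0.0002
gripper_force: 0.0
```

The gripper closed on nothing, so I'll look again.

```bash
python3 -c "
from h import *
p,d=get_image('scene');q,e=get_image('top'); np.save('g2.npy',e)
a=cv2.resize(p[150:240,190:310,::-1],None,fx=5,fy=5,interpolation=2)
b=cv2.resize(q[230:350,380:480,::-1],None,fx=3.75,fy=3.75,interpolation=2)
b=np.clip(b*1.6,0,255).astype('uint8'); c=np.zeros((450,600+b.shape[1],3),np.uint8); c[:450,:600]=a; c[:,600:]=b
cv2.imwrite('pics/g2.png',cv2.resize(c,(800,int(450*800/c.shape[1]))))
print(c.shape)"
```

```text
(450, 975, 3)
```

View pics/g2.png

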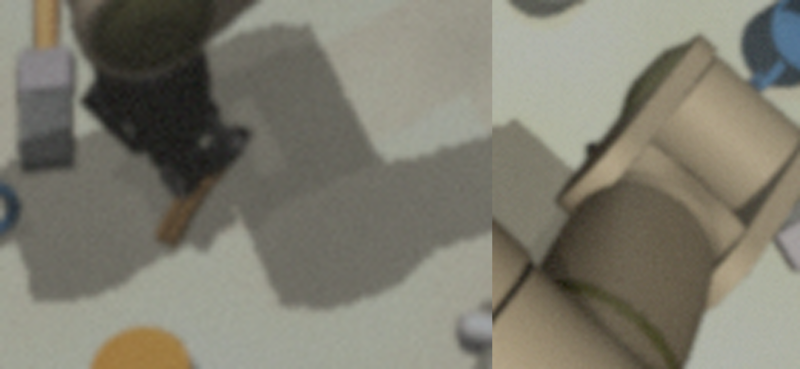

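```bash
python3 -c "
from h import *
im=cv2.imread('pics/scene0.png'); K,R,t=cam('scene')
s=observe(); print(s['position'])
for P in (s['position'],[.5115,-.3175,.01],[.4695,-.317,.01],[.5495,-.3185,.01]):
    q=K@(R@np.array(P)+t); print('proj',(q[:2]/q[2]).round(1))
p,d=get_image('scene'); X=cloud('scene',d)
hsv=cv2.cvtColor(p,cv2.COLOR_RGB2HSV)
sl=np.s_[182:218,218:258]
m=(hsv[sl][...,1]>90)&(hsv[sl][...,0]>4)&(hsv[sl][...,0]<25)&(hsv[sl][...,2]>60)
for r in range(36): print(182+r,''.join('#' if a else ('f' if v<60 else '.') for a,v in zip(m[r],hsv[sl][r,:,2])))
ys,xs=np.nonzero(m)
P=np.array([plane('scene',x+218,y+182,.010)[:2] for x,y in zip(xs,ys)])
print(len(P),P.mean(0),P.min(0),P.max(0),np.linalg.eigh(np.cov(P.T))[1][:,1], np.percentile(X[sl][m][:,2],[10,50,90]))
"
```

```text
[ 0.51127387 -0.31713363  0.00443818]
proj [235.5 199.5]
proj [235.1 198.6]
proj [241.4 188. ]
proj [229.  208.3]
182 ffffffffffffffffffffffffffffffff........
183 .ffffffffffffffffffff...ffffff.f........
184 ..fffffffffffffffffff...fffff...........
185 ...ffffffffffffffffff..ffffff...........
186 ....ffffffffffffffffffffffffff..........
187 ........ffffffffffffffffffffff..........
188 .........fffffffffffffffffffff..........
189 .........ffffffffffffffffffff...........
190 ..........ffffffffffffffffff............
191 ...........fffffffffffffff..............
192 ............fffffffffffff...............
193 ............ffffffffff.#................
194 .............ffffffff.#.................
195 ..............fffffff##.................
196 ..............ffffff##..................
197 ...............ffff.#...................
198 ..................###...................
199 ...............#.###....................
200 ...............#####....................
201 ..............#.##......................
202 .............#####......................
203 ............######......................
204 ............#####.......................
205 ............####........................
206 ...........#####........................
207 ...........####.........................
208 .............##.........................
209 ........................................
210 ........................................
211 ........................................
212 ........................................
213 ........................................
214 ........................................
215 ........................................
216 ........................................
217 ........................................
53 [ 0.52377414 -0.31565469] [ 0.48647082 -0.32443012] [ 0.54648676 -0.30933038] [-0.99217701  0.12483898] [0.00752143 0.01165301 0.01554526]
```

```bash
python3 -m handwheel '[[[0,0,-0.06],[0,0,0]],[[0,0,-0.12],[0,0,0]],[[0,0,-0.12],[0,0,0]],[[0,0,-0.12],[0,0,0]]]'
cat >> h.py <<'E'
def pegmask(p,sl):
    hsv=cv2.cvtColor(p,cv2.COLOR_RGB2HSV)[sl]
    return (hsv[...,1]>90)&(hsv[...,0]>4)&(hsv[...,0]<25)&(hsv[...,2]>60)
E
python3 -c "
from h import *
p0=cv2.imread('pics/scene0.png')[:,:,::-1].copy(); p,d=get_image('scene')
sl=np.s_[182:218,218:258]; A=pegmask(p0,sl); B=pegmask(p,sl); v=p[sl].max(-1)
for r in range(30): print(182+r,''.join('.a'[int(a)] for a in A[r]),''.join('#' if a else ('f' if w<60 else '.') for a,w in zip(B[r],v[r])))
X=cloud('scene',d)[sl]; print(X[v<60][:,2].min())
s=observe();print(s['position'],s['grip_width'])
"
```

```text
time_s: 4.4
position: [0.5113, -0.3172, 0.0646]
tool_rot: [[-1.0, 0.026, 0.001], [0.026, 1.0, -0.001], [-0.001, -0.001, -1.0]]
ft_force: [-0.6, -0.5, -0.3]
grip_width: 0.0002
gripper_force: 0.0
182 ........................................ .........fffffffff......................
183 ........................................ ..........fffffff.......................
184 ........................................ ...........fffff........................
185 ........................................ ............ffff........................
186 ........................................ ........................................
187 ........................................ ........................................
188 ........................................ ....................#...................
189 ........................................ ...................##....#..............
190 ...................aa....a.............. ...................##....##.............
191 ...................aa...aa.............. ...................##...##..............
192 ........................a............... .
[... 1053 characters left out ...]
..................
205 ...........aaaaa........................ ...........######.......................
206 ...........aaaaa........................ ...........#####........................
207 ............aaa......................... ...........####.........................
208 .............aa......................... .............#..........................
209 ........................................ ........................................
210 ........................................ ........................................
211 ........................................ ........................................
0.09876610974818258
[ 0.51093225 -0.31682671  0.06376756] -0.000133830197902231
```

```bash
python3 -c "
from h import *
p,d=get_image('scene'); X=cloud('scene',d); K,R,t=cam('scene')
s=observe(); q=K@(R@np.array(s['position'])+t); print(s['position'],'proj',(q[:2]/q[2]).round(1))
sl=np.s_[170:194,222:244]
print((X[sl][...,2]*1000).astype(int))
for r in range(178,190): print(r,p[r,222:244].max(-1))
i=np.argwhere((X[sl][...,2]>.03)); 
print([X[sl][tuple(k)].round(3).tolist() for k in i[-6:]])
"
```

```text
[ 0.51078834 -0.31669068  0.06336155] proj [232.6 188.4]
[[ 170  167  160  187  185  184  187  184  177  184  180  184  181  184
   188  187  184  182  184  186  186  178]
 [ 169  163  161  162  179  185  184  186  176  172  177  176  180  182
    -3   -2   -5  174  179  181  182  183]
 [ 162  162  158  155  172  174  177  181  174  170  169  175  170  140
     0    0  167  173  173  170  173  181]
 [ 158  161  155  152  168  165  166  171  165  163  169  152  141  140
  1241   -1  145  174  175  170  178  179]
 [ 153  157  154  151  161  161  165  164  161  154  152  137  138  141
   138  144  169  170  173  172  177  180]
 [ 142  138  142  149  142  161  157  156  162  154  151  140  139  140
   144  141  161  174  170  173  176  182]
 [   1  132  135  136  138  151  156  157  161  156  141  139  137  139
   137  158  162  167  165  171  175  172]
 [   0  131  132  133  135  130  139  141  153  150  140  139  139  143
   151  160  162  161  168  165  166  165]
 [   0   -1  125  128  131  129  134  138  137  142  136  132  136  148
   151  148  152  154  154  157  162    4]
 [   0  
[... 2252 characters left out ...]
00 104  98  92  82  66  50  55  52  43  40  52  75  93  99  99  99
  98 102 104 100]
185 [100 101 103 102 100  91  73  59  54  54  47  48  65  86  98  99  98  99
  96 100 101 100]
186 [101 102 101  99 100  97  86  78  68  64  67  69  85  93 104 103  99  99
  98 102 102 100]
187 [103 102 103 100 102 101  99  96  90  80  82  90  98 103 101 102 103 102
  93  99 101  99]
188 [101 106 100 103 103 105 100  99  97  98  96  98 102 103 103 101  95  90
  88  99  99 102]
189 [100  99 102 104 100 101 104 105 100 101 102 102 101 101 102 100  94  80
  86  95  99 104]
[[0.519, -0.31, 0.091], [0.52, -0.306, 0.094], [0.52, -0.302, 0.095], [0.522, -0.312, 0.089], [0.525, -0.306, 0.096], [1.171, 0.227, 1.241]]
```

```bash
python3 -c "
from h import *
K,R,t=cam('scene')
for z in (.063,.075,.085,.09):
  for y in (-.327,-.307):
    q=K@(R@np.array([.522,y,z])+t); print(z,y,(q[:2]/q[2]).round(1))
p,d=get_image('scene'); X=cloud('scene',d)
for r in (180,182,184,185,186,187): print(r,[X[r,c].round(3).tolist() for c in (229,231,233)])
"
```

```text
0.063 -0.327 [227.8 190.3]
0.063 -0.307 [233.9 192.4]
0.075 -0.327 [227.1 188. ]
0.075 -0.307 [233.2 190.1]
0.085 -0.327 [226.5 186. ]
0.085 -0.307 [232.7 188.1]
0.09 -0.327 [226.2 185. ]
0.09 -0.307 [232.4 187.1]
180 [[0.527, -0.308, 0.131], [0.526, -0.302, 0.132], [0.52, -0.3, 0.127]]
182 [[0.522, -0.314, 0.112], [0.523, -0.306, 0.117], [0.52, -0.301, 0.116]]
184 [[0.522, -0.316, 0.1], [0.523, -0.308, 0.106], [0.522, -0.302, 0.108]]
185 [[0.525, -0.315, 0.1], [0.525, -0.308, 0.104], [0.517, -0.307, 0.095]]
186 [[0.522, -0.318, 0.091], [0.522, -0.311, 0.093], [0.519, -0.306, 0.092]]
187 [[0.474, -0.359, -0.001], [0.525, -0.309, 0.093], [0.472, -0.346, 0.003]]
```

The scene camera puts the shut fingertips at about (0.511, -0.311, 0.087), while the arm reports (0.511, -0.317, 0.063). The tips therefore stand about 24 mm higher than reported and about 6 mm to +y, and the fingers closed above the peg without moving it. I'll correct by vision, go down in small steps and watch the force.

```bash
python3 -m handwheel '[[[0,-0.012,0.04],[0,0,0]],[[0,-0.012,0.08],[0,0,0]],[[0,-0.012,0.116],[0,0,0]],[[0,-0.012,0.116],[0,0,0]],[[0,-0.012,0.116],[0,0,0]]]' 0.45
python3 -m handwheel '[[[0,0,0.012],[0,0,0]],[[0,0,0.016],[0,0,0]],[[0,0,0.02],[0,0,0]],[[0,0,0.02],[0,0,0]]]'
python3 -c "
from h import *
p,d=get_image('scene')
cv2.imwrite('pics/g3.png',cv2.resize(p[170:220,205:275,::-1],None,fx=8,fy=8,interpolation=2))
X=cloud('scene',d); print((X[184:204,222:254][...,2]*1000).astype(int).clip(-9,199))"
```

```text
time_s: 5.05
position: [0.511, -0.323, 0.0061]
tool_rot: [[-1.0, 0.026, -0.001], [0.026, 1.0, 0.001], [0.001, 0.001, -1.0]]
ft_force: [0.1, -0.2, 0.4]
grip_width: 0.0382
gripper_force: 0.0
time_s: 5.45
position: [0.5111, -0.3231, -0.0036]
tool_rot: [[-1.0, 0.026, -0.0], [0.026, 1.0, 0.0], [0.0, 0.0, -1.0]]
ft_force: [0.1, 0.4, -0.3]
grip_width: 0.0383
gripper_force: 0.0
[[101  98  92  89 100  97 113 121 118 122 115 115 113 114 114 120 117  88
   90 119 119 117 126 123 123 124 119 117 114   0  -1   1]
 [ 94  86  65  61  64  54 108 111 116 112 110 111 106 102 109 108  91  89
   85   1 117 111 122 115 121 118 119 117  -4  -3  -3   1]
 [ 88  85  64  61  51  56  -1   0 101 107 115 107 103 104  87  88  85  81
   83  79 106 110 121 121 124 121 111 103   5   0   0  -3]
 [ 67  79  64  61  55  46  47   3  99 104 100 105 101  91  92  91  87  70
   74  75 110 105 118 123 125 117 115  85  -4   0   0   0]
 [ 70  70  62  56  55  49  46   1  -3  96  99 101 105  96  94  90  82  68
   68  74 107 112 117 121 118 112  96   1   1  -3  -2  -4]
 [ 60  57  56  57  46  44  39   0   1   0  93  96  95  97  89 
[... 1233 characters left out ...]
0   0   1   0   1   0   0  -1  -7]
 [  5   0  -1   3   2   4  -2  -4   0  -1  16   7  15   8  12  36  40  37
   35  36  23   0   1   4   0   0   1   0  -2   2   0   1]
 [  3  -1   0  -2   1   0  -5   0  -1   3  10   9   8  15  13  26  30  33
   24  26   1  -6  -5   4   0  -3  -7  -1  -4   0   1  -4]
 [ -1   1   5  -2   0  -2   0   3  -1  12  13   9  13  11  14   7  24  23
   22  -3  -1  -1   0  -1  -2  -3   1  -6   2  -1  -3  -3]
 [  2   3  -1  -4  -1   0   0  -1  -2  16  21  12  13  11  15   5  -1  -4
   -4  -4  -5  -3   3   0  -2   0  -2  -6   0   2  -2  -3]
 [  1   0   0   1   1   2  -2   2  16  13  13  13  11  15  10  -7  -5   1
    0   1   1  -5   2   2  -2  -1  -1  -1   0   4   0  -1]]
```

View pics/g3.png

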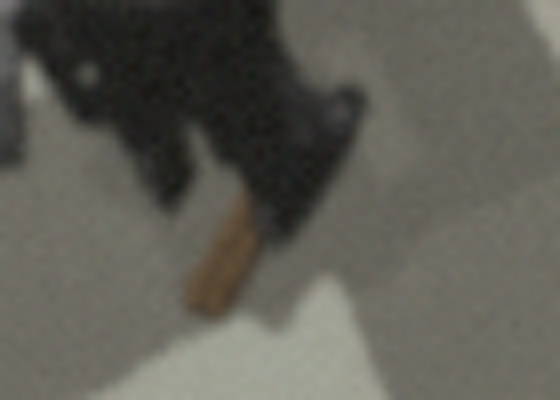

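The fingers, with tips at crop (172,205) and (287,238), straddle the peg symmetrically once projected down, with tips about 20 mm above the shelf. I'll lower about 15 mm and close.

```bash
python3 -m handwheel '[[[0,0,0.01],[0,0,0]],[[0,0,0.02],[0,0,0]],[[0,0,0.03],[0,0,0]],[[0,0,0.03],[0,0,0]]]'
python3 -m handwheel '[[[0,0,0],[0,0,0]],[[0,0,0],[0,0,0]],[[0,0,0],[0,0,0]],[[0,0,0],[0,0,0]],[[0,0,0],[0,0,0]]]' 0 30
```

```text
time_s: 5.9
position: [0.5107, -0.3228, -0.0195]
tool_rot: [[-1.0, 0.026, -0.001], [0.026, 1.0, 0.001], [0.001, 0.001, -1.0]]
ft_force: [-0.5, 0.1, -0.5]
grip_width: 0.0386
gripper_force: 0.0
time_s: 6.4
position: [0.5112, -0.3232, -0.0184]
tool_rot: [[-1.0, 0.026, 0.0], [0.026, 1.0, -0.0], [-0.0, -0.0, -1.0]]
ft_force: [0.6, -0.5, 1.1]
grip_width: 0.0151
gripper_force: 31.2
```

Grasped: width 15 mm, 31 N. I'll lift, then turn and carry it above the drawer.

```bash
python3 -m handwheel '[[[0,0,-0.05],[0,0,0]],[[0,0,-0.15],[0,0,0]],[[0,0,-0.25],[0,0,0]],[[0,0,-0.35],[0,0,0]],[[0,0,-0.392],[0,0,0]],[[0,0,-0.392],[0,0,0]]]'
python3 -c "
from h import *
print(box(-.168,0,.2)); go(box(-.175,0,.2)-[0,.003,.0225],down(100.3))"
```

```text
time_s: 7.0
position: [0.5121, -0.3239, 0.1811]
tool_rot: [[-1.0, 0.026, 0.005], [0.026, 1.0, -0.005], [-0.005, -0.005, -1.0]]
ft_force: [-0.5, -1.0, 0.3]
grip_width: 0.015
gripper_force: 31.0
[0.52570731 0.02946123 0.2       ]
[0.0049, 0.6984, 0.004] [-0.0001, 0.0024, 0.4344]
```

```bash
python3 -m handwheel '[[[0.005,0.698,0.004],[0,0,0.434]],[[0.005,0.698,0.004],[0,0,0.434]],[[0.005,0.698,0.004],[0,0,0.434]],[[0.005,0.698,0.004],[0,0,0.434]],[[0.005,0.698,0.004],[0,0,0.434]],[[0.005,0.698,0.004],[0,0,0.434]],[[0.005,0.698,0.004],[0,0,0.434]],[[0.005,0.698,0.004],[0,0,0.434]],[[0.005,0.698,0.004],[0,0,0.434]],[[0.005,0.698,0.004],[0,0,0.434]]]'
python3 -m handwheel '[[[0,0,0],[0,0,0]],[[0,0,0],[0,0,0]],[[0,0,0],[0,0,0]]]'
python3 -c "
from h import *
go(box(-.175,0,.2)-[0,.003,.0225],down(100.3)); print(inbox(observe()['position']))
p,d=get_image('scene'); np.save('p1.npy',d); cv2.imwrite('pics/p1f.png',p[:,:,::-1])
cv2.imwrite('pics/p1.png',cv2.resize(p[150:300,260:400,::-1],None,fx=4,fy=4,interpolation=2))
X=cloud('scene',d); sl=np.s_[150:240,260:360]; m=pegmask(p,sl)
m&=abs(X[sl][...,2]-.2)<.06; Q=X[sl][m]; print(len(Q),np.median(Q,0),Q.min(0),Q.max(0),[inbox(q).round(3) for q in (Q[Q[:,1].argmin()],Q[Q[:,1].argmax()])])"
```

```text
time_s: 8.0
position: [0.5171, 0.0268, 0.1739]
tool_rot: [[-0.176, 0.984, -0.003], [0.984, 0.176, 0.0], [0.001, -0.003, -1.0]]
ft_force: [-0.7, -0.4, -0.6]
grip_width: 0.0148
gripper_force: 31.0
time_s: 8.3
position: [0.5176, 0.0257, 0.1749]
tool_rot: [[-0.181, 0.983, -0.001], [0.983, 0.181, 0.0], [0.0, -0.001, -1.0]]
ft_force: [-0.5, 0.0, 0.5]
grip_width: 0.0149
gripper_force: 31.0
[-0.0014, 0.0022, -0.0053] [-0.0003, -0.0001, 0.0008]
[-0.17665398 -0.00227451  0.17487543]
89 [0.51938876 0.05081568 0.2054504 ] [ 0.50166266 -0.00516875  0.19321362] [0.53346023 0.06930895 0.2118101 ] [array([-0.18 , -0.033,  0.205]), array([-0.163,  0.04 ,  0.207])]
```

View pics/p1.png

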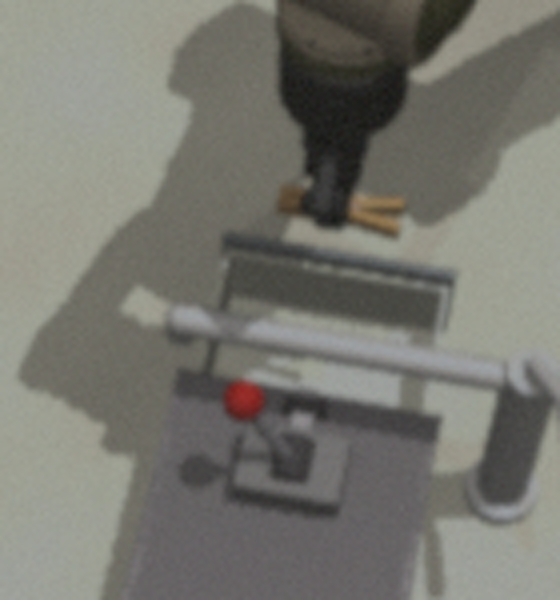

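The peg is held level at box x about -0.170, y about 0, underside about 0.193. Before going down, I'll profile how far the hand and wrist stick out towards the spout at each height, and check the spout and panel in box coordinates.

Run:
```python
from h import *
d=np.load('p1.npy'); X=cloud('scene',d).reshape(-1,3); Bc=(X-B0)@np.c_[BX,BY,[0,0,1]]
a=Bc[(Bc[:,2]>.19)&(Bc[:,2]<.5)&(abs(Bc[:,1])<.12)&(Bc[:,0]<-.06)&(Bc[:,0]>-.32)]
for z in np.arange(.19,.5,.02):
    s=a[(a[:,2]>=z)&(a[:,2]<z+.02)]
    if len(s)>4: print(round(z,2),len(s),'x',np.percentile(s[:,0],[5,50,97]).round(3),'y',np.percentile(s[:,1],[3,97]).round(3))
for n in ('scene','top'):
    X=cloud(n,np.load(n+'0.npy')).reshape(-1,3); Bc=(X-B0)@np.c_[BX,BY,[0,0,1]]
    s=Bc[(abs(Bc[:,2]-.172)<.006)&(abs(Bc[:,1])<.07)&(Bc[:,0]<-.06)]; print(n,'spout',s[:,0].mean(),np.percentile(s[:,0],[5,95]))
    s=Bc[(abs(Bc[:,2]-.083)<.006)&(abs(Bc[:,1])<.06)&(Bc[:,0]<-.18)]; print(' panel',len(s),np.percentile(s[:,0],[5,50,95]))
```

```text
0.19 172 x [-0.183 -0.17  -0.157] y [-0.034  0.042]
0.21 13 x [-0.178 -0.154 -0.152] y [-0.005  0.018]
0.23 11 x [-0.174 -0.159 -0.144] y [0.002 0.012]
0.25 36 x [-0.16  -0.154 -0.125] y [-0.014  0.015]
0.27 55 x [-0.157 -0.131 -0.112] y [-0.018  0.016]
0.29 126 x [-0.157 -0.13  -0.111] y [-0.017  0.018]
0.31 67 x [-0.149 -0.139 -0.136] y [-0.028  0.016]
0.33 158 x [-0.162 -0.142 -0.137] y [-0.032  0.035]
0.35 206 x [-0.16  -0.144 -0.138] y [-0.034  0.034]
0.37 102 x [-0.159 -0.145 -0.136] y [-0.032  0.031]
0.39 155 x [-0.156 -0.14  -0.134] y [-0.037  0.025]
0.41 198 x [-0.2   -0.144 -0.129] y [-0.037  0.074]
0.43 402 x [-0.276 -0.159 -0.116] y [-0.062  0.091]
0.45 808 x [-0.271 -0.149 -0.114] y [-0.065  0.092]
0.47 1268 x [-0.267 -0.154 -0.12 ] y [-0.062  0.091]
0.49 1166 x [-0.26  -0.174 -0.136] y [-0.057  0.082]
scene spout -0.24803200951812962 [-0.63053337 -0.08500664]
 panel 155 [-0.60366421 -0.21226423 -0.208163  ]
top spout -0.285046318268207 [-0.63182186 -0.08914397]
 panel 144 [-0.21987074 -0.21640051 -0.21238965]
```

The finger knuckles stick out 59 mm along the closing line, and placed crosswise they would pass within 6 mm of the spout. Turning the hand so the fingers close along the box's y solves this. The peg then lies along the drawer's length, which fits: 80 mm in 110 mm. I'll turn 90° in place.

```bash
python3 -c "
from h import *
go(box(-.158,-.005,.175),down(190.3)); print(observe()['q'].round(1))"
```

```text
[-0.0055, 0.0371, 0.0001] [-0.0001, -0.0002, -0.4993]
[-10.3  20.3  82.7   0.   77.1 -20.7]
```

```bash
python3 -m handwheel '[[[-0.0055,0.037,0],[0,0,-0.499]],[[-0.0055,0.037,0],[0,0,-0.499]],[[-0.0055,0.037,0],[0,0,-0.499]],[[-0.0055,0.037,0],[0,0,-0.499]],[[-0.0055,0.037,0],[0,0,-0.499]],[[-0.0055,0.037,0],[0,0,-0.499]],[[-0.0055,0.037,0],[0,0,-0.499]],[[-0.0055,0.037,0],[0,0,-0.499]],[[-0.0055,0.037,0],[0,0,-0.499]],[[-0.0055,0.037,0],[0,0,-0.499]]]'
python3 -m handwheel '[[[-0.0055,0.037,0],[0,0,-0.499]],[[0,0,0],[0,0,0]],[[0,0,0],[0,0,0]]]' >/dev/null
python3 - <<'E'
from h import *
s=observe(); print(s['time_s'],s['position'],inbox(s['position']),s['tool_rot'].round(3).tolist())
E
```

```text
time_s: 9.35
position: [0.5365, 0.0263, 0.1753]
tool_rot: [[-0.993, -0.117, -0.0], [-0.117, 0.993, 0.0], [0.0, 0.0, -1.0]]
ft_force: [-0.2, 1.0, -0.1]
grip_width: 0.0149
gripper_force: 31.0
9.65 [0.53653204 0.0254561  0.1752689 ] [-0.15806584 -0.00587607  0.1752689 ] [[-0.994, -0.107, -0.0], [-0.107, 0.994, -0.0], [0.0, -0.0, -1.0]]
```

```bash
python3 -m handwheel '[[[0,0,0],[0,0,-0.023]],[[0,0,0],[0,0,-0.023]],[[0,0,0],[0,0,-0.023]]]'
python3 - <<'E'
from h import *
p,d=get_image('scene'); X=cloud('scene',d); Bc=(X-B0)@np.c_[BX,BY,[0,0,1]]
m=pegmask(p,np.s_[:,:])&(abs(Bc[...,2]-.2)<.05)&(abs(Bc[...,1])<.1)&(abs(Bc[...,0]+.16)<.08)
Q=Bc[m]; print(len(Q),np.percentile(Q,[2,50,98],axis=0).round(3))
for a in (-.19,-.18,-.14,-.13,-.12):
    k=Q[abs(Q[:,0]-a)<.005]; print(a,len(k), k.mean(0).round(4) if len(k) else '')
A=Bc[(Bc[...,2]>.19)&(Bc[...,2]<.45)&(abs(Bc[...,1])<.12)&(Bc[...,0]<-.06)&(Bc[...,0]>-.32)]
for z in np.arange(.19,.45,.02):
    s=A[(A[:,2]>=z)&(A[:,2]<z+.02)]
    if len(s)>4: print(round(z,2),len(s),'x',np.percentile(s[:,0],[5,50,97]).round(3),'y',np.percentile(s[:,1],[3,97]).round(3))
E
```

```text
time_s: 9.95
position: [0.5365, 0.0265, 0.1754]
tool_rot: [[-0.983, -0.181, -0.0], [-0.181, 0.983, 0.0], [0.0, 0.0, -1.0]]
ft_force: [-0.2, 0.5, -0.1]
grip_width: 0.0149
gripper_force: 31.0
78 [[-0.185 -0.012  0.203]
 [-0.143 -0.007  0.207]
 [-0.121  0.004  0.212]]
-0.19 2 [-0.1875 -0.0111  0.2079]
-0.18 6 [-0.1805 -0.0111  0.2066]
-0.14 13 [-0.1397 -0.0029  0.2071]
-0.13 16 [-0.1304 -0.003   0.2073]
-0.12 13 [-0.1226 -0.0038  0.2061]
0.19 150 x [-0.182 -0.148 -0.121] y [-0.016  0.011]
0.21 46 x [-0.154 -0.147 -0.142] y [-0.022  0.016]
0.23 83 x [-0.162 -0.146 -0.143] y [-0.042  0.031]
0.25 183 x [-0.165 -0.148 -0.14 ] y [-0.049  0.041]
0.27 190 x [-0.154 -0.145 -0.138] y [-0.059  0.053]
0.29 252 x [-0.165 -0.149 -0.137] y [-0.064  0.058]
0.31 47 x [-0.161 -0.146 -0.12 ] y [-0.043  0.037]
0.33 155 x [-0.143 -0.124 -0.118] y [-0.037  0.033]
0.35 197 x [-0.143 -0.125 -0.118] y [-0.038  0.032]
0.37 112 x [-0.14  -0.126 -0.118] y [-0.035  0.028]
0.39 161 x [-0.136 -0.121 -0.116] y [-0.037  0.023]
0.41 192 x [-0.143 -0.126 -0.115] y [-0.039  0.069]
0.43 413 x [-0.258 -0.189 -0.098] y [-0.065  0.088]
```

Everything clears: the body edge is at -0.118 and the spout front at -0.105, and the peg spans about -0.199 to -0.119. I'll lower it straight down.

```bash
python3 -m handwheel '[[[0,0,0.05],[0,0,0]],[[0,0,0.1],[0,0,0]],[[0,0,0.15],[0,0,0]],[[0,0,0.2],[0,0,0]],[[0,0,0.25],[0,0,0]],[[0,0,0.29],[0,0,0]],[[0,0,0.32],[0,0,0]],[[0,0,0.34],[0,0,0]],[[0,0,0.35],[0,0,0]],[[0,0,0.35],[0,0,0]]]'
python3 -m handwheel '[[[0,0,0.003],[0,0,0]],[[0,0,0.006],[0,0,0]],[[0,0,0.007],[0,0,0]],[[0,0,0.007],[0,0,0]]]'
```

```text
time_s: 11.0
position: [0.5365, 0.0265, 0.0003]
tool_rot: [[-0.983, -0.181, -0.0], [-0.181, 0.983, 0.0], [0.0, 0.0, -1.0]]
ft_force: [-0.3, -0.7, 0.5]
grip_width: 0.0149
gripper_force: 31.0
time_s: 11.4
position: [0.5366, 0.0264, -0.0029]
tool_rot: [[-0.983, -0.181, 0.0], [-0.181, 0.983, -0.0], [-0.0, -0.0, -1.0]]
ft_force: [-0.5, 0.2, -0.4]
grip_width: 0.0151
gripper_force: 31.0
```

```bash
python3 -m handwheel '[[[0,0,0.003],[0,0,0]],[[0,0,0.003],[0,0,0]]]'
python3 -m handwheel '[[[0,0,0],[0,0,0]],[[0,0,0],[0,0,0]],[[0,0,0],[0,0,0]],[[0,0,0],[0,0,0]]]' 0.4
python3 -m handwheel '[[[0,0,-0.01],[0,0,0]],[[0,0,-0.04],[0,0,0]],[[0,0,-0.1],[0,0,0]],[[0,0,-0.18],[0,0,0]],[[0,0,-0.26],[0,0,0]],[[0,0,-0.34],[0,0,0]],[[0,0,-0.42],[0,0,0]],[[0,0,-0.48],[0,0,0]],[[0,0,-0.48],[0,0,0]]]'
```

```text
time_s: 11.6
position: [0.5365, 0.0264, -0.0047]
tool_rot: [[-0.983, -0.181, -0.0], [-0.181, 0.983, 0.0], [0.0, 0.0, -1.0]]
ft_force: [-0.3, 0.3, 0.1]
grip_width: 0.0151
gripper_force: 31.0
time_s: 12.0
position: [0.5365, 0.0264, -0.0046]
tool_rot: [[-0.983, -0.181, -0.0], [-0.181, 0.983, -0.0], [0.0, -0.0, -1.0]]
ft_force: [-0.3, -0.4, -0.1]
grip_width: 0.0341
gripper_force: 0.0
time_s: 12.9
position: [0.5378, 0.0263, 0.2401]
tool_rot: [[-0.983, -0.182, 0.008], [-0.182, 0.983, -0.002], [-0.008, -0.003, -1.0]]
ft_force: [0.6, 0.2, 0.0]
grip_width: 0.0341
gripper_force: 0.0
```

Released and clear. Next I'll back off in front of the drawer, tilted 35° with the fingers shut, and check where the peg lies.

```bash
cat >> h.py <<'E'
def tipR(R): return np.asarray(R)
def rep(T,R): return np.asarray(T)-.006*R[:,1]+.0225*R[:,2]   # reported TCP for a wanted true tip
def tru(s): R=np.array(s['tool_rot']); return np.array(s['position'])+.006*R[:,1]-.0225*R[:,2]
RP=down(190.3,-35,BY)
E
python3 -c "
from h import *
go(rep(box(-.25,0,.15),RP),RP)"
```

```text
[0.1627, -0.0003, 0.2157] [-0.0006, -0.1919, 0.0012]
```

```bash
python3 -m handwheel '[[[0.16,0,0.1],[0,-0.1,0]],[[0.163,0,0.216],[0,-0.192,0.001]],[[0.163,0,0.216],[0,-0.192,0.001]],[[0.163,0,0.216],[0,-0.192,0.001]],[[0.163,0,0.216],[0,-0.192,0.001]],[[0.163,0,0.216],[0,-0.192,0.001]],[[0.163,0,0.216],[0,-0.192,0.001]]]' 0
python3 - <<'E'
from h import *
s=observe(); print(s['q'].round(1),inbox(tru(s))); go(rep(box(-.25,0,.048),RP),RP)
p,d=get_image('scene');q,e=get_image('top')
a=cv2.resize(p[170:300,270:390,::-1],(400,433),interpolation=2); b=cv2.resize(q[190:320,230:350,::-1],(400,433),interpolation=2)
cv2.imwrite('pics/d1.png',np.hstack([a,np.clip(b*1.6,0,255).astype('uint8')]))
for n,P,D in(('scene',p,d),('top',q,e)):
    Bc=(cloud(n,D)-B0)@np.c_[BX,BY,[0,0,1]]
    m=pegmask(P,np.s_[:,:])&(Bc[...,2]<.06)&(abs(Bc[...,1])<.08)&(abs(Bc[...,0]+.16)<.06)
    Q=Bc[m]; print(n,len(Q),np.percentile(Q,[3,50,97],axis=0).round(3).tolist() if len(Q) else '')
    m=(Bc[...,2]>.13)&(Bc[...,2]<.25)&(abs(Bc[...,1])<.05)&(Bc[...,0]<-.19)&(Bc[...,0]>-.3); Q=Bc[m]
    if len(Q): i=Q[:,2]<Q[:,2].min()+.01; print(' tip',Q[i].mean(0).round(3),Q[:,2].min().round(3))
E
```

```text
time_s: 13.6
position: [0.4541, 0.012, 0.1259]
tool_rot: [[-0.813, -0.177, 0.555], [-0.144, 0.984, 0.102], [-0.565, 0.003, -0.825]]
ft_force: [-0.1, -0.9, 0.2]
grip_width: -0.0002
gripper_force: 0.0
[ -26.3    7.9  122.3   45.    28.6 -162.6] [-0.25431592  0.00159615  0.14453503]
[0.1014, -0.0039, 0.1642] [0.0005, -0.0034, -0.0012]
scene 25 [[-0.17, -0.009, 0.016], [-0.151, -0.004, 0.025], [-0.142, 0.003, 0.028]]
 tip [-0.25  -0.003  0.154] 0.148
top 102 [[-0.194, -0.014, 0.011], [-0.155, -0.007, 0.027], [-0.126, 0.001, 0.032]]
 tip [-0.252 -0.006  0.161] 0.155
```

View pics/d1.png

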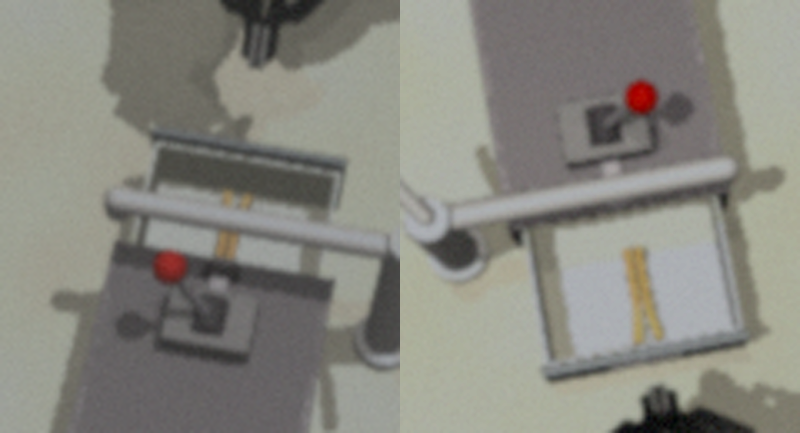

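The peg lies flat, with its top at z about 0.027, at top-crop (640,295), well inside the drawer. The tip model also agrees with both cameras. But joint 6 sits at -162.6°, close to its limit, so I'll first turn the tool half round, which gives the same contact geometry.

```bash
python3 -m handwheel '[[[0,0,-0.02],[0,0,0.4]],[[0,0,-0.02],[0,0,0.4]],[[0,0,-0.02],[0,0,0.4]],[[0,0,-0.02],[0,0,0.4]],[[0,0,-0.02],[0,0,0.4]],[[0,0,-0.02],[0,0,0.4]],[[0,0,-0.02],[0,0,0.4]],[[0,0,-0.02],[0,0,0.4]],[[0,0,-0.02],[0,0,0.4]],[[0,0,-0.02],[0,0,0.4]]]'
python3 -m handwheel '[[[0,0,0],[0,0,0.52]],[[0,0,0],[0,0,0.52]],[[0,0,0],[0,0,0.52]],[[0,0,0],[0,0,0.52]],[[0,0,0],[0,0,0.52]],[[0,0,0],[0,0,0.52]],[[0,0,0],[0,0,0.52]],[[0,0,0],[0,0,0.52]],[[0,0,0],[0,0,0.52]],[[0,0,0],[0,0,0.52]]]'
cat >> h.py <<'E'
RQ=RP@np.diag([-1,-1,1.])
E
python3 -c "
from h import *
s=observe(); print(s['q'].round(1),inbox(tru(s))); go(rep(box(-.25,0,.06),RQ),RQ)"
```

```text
time_s: 14.7
position: [0.4517, 0.0106, 0.1362]
tool_rot: [[-0.421, 0.715, 0.558], [0.89, 0.444, 0.102], [-0.175, 0.54, -0.824]]
ft_force: [-0.8, 0.1, -0.1]
grip_width: -0.0002
gripper_force: 0.0
time_s: 15.7
position: [0.4514, 0.0106, 0.136]
tool_rot: [[0.686, 0.468, 0.558], [0.502, -0.859, 0.102], [0.527, 0.21, -0.824]]
ft_force: [0.2, 0.1, -0.7]
grip_width: 0.0001
gripper_force: 0.0
[-26.9   6.3 121.8  42.9  30.3  -2.5] [-0.25540522 -0.01081878  0.15580422]
[-0.0798, -0.056, 0.164] [-0.0007, 0.0024, 0.1212]
```

```bash
python3 -m handwheel '[[[-0.04,-0.028,0.08],[0,0.001,0.08]],[[-0.08,-0.056,0.164],[0,0.002,0.121]],[[-0.08,-0.056,0.164],[0,0.002,0.121]],[[-0.08,-0.056,0.164],[0,0.002,0.121]],[[-0.08,-0.056,0.164],[0,0.002,0.121]],[[-0.08,-0.056,0.164],[0,0.002,0.121]]]'
python3 -c "
from h import *
s=observe(); print(s['q'].round(1),inbox(tru(s))); go(rep(box(-.23,0,.05),RQ),RQ);go(rep(box(-.20,0,.05),RQ),RQ)
p,e=get_image('scene')
Bc=(cloud('scene',e)-B0)@np.c_[BX,BY,[0,0,1]]
m=(Bc[...,2]>.03)&(Bc[...,2]<.2)&(abs(Bc[...,1])<.05)&(Bc[...,0]<-.225)&(Bc[...,0]>-.4); Q=Bc[m]
if len(Q): i=Q[:,2]<Q[:,2].min()+.01; print(' tip',Q[i].mean(0).round(3),Q[:,2].min().round(3))
"
```

```text
time_s: 16.3
position: [0.4566, 0.0232, 0.0412]
tool_rot: [[0.805, 0.188, 0.563], [0.155, -0.982, 0.106], [0.572, 0.002, -0.82]]
ft_force: [-0.0, -0.0, 0.6]
grip_width: -0.0001
gripper_force: 0.0
[-24.4  21.9 129.9  94.4  19.2 -34.8] [-2.49929992e-01  1.45209553e-04  5.97052833e-02]
[0.0217, 0.0008, 0.0388] [-0.0012, 0.0004, 0.0028]
[0.0709, 0.0013, 0.0731] [-0.0012, 0.0004, 0.0028]
 tip [-0.246  0.008  0.068] 0.062
```

```bash
python3 -m handwheel '[[[0.011,0.001,0.02],[0,0,0.001]],[[0.022,0.001,0.039],[0,0,0.003]],[[0.022,0.001,0.039],[0,0,0.003]],[[0.022,0.001,0.039],[0,0,0.003]]]'
python3 -c "
from h import *
s=observe(); print(s['q'].round(1),inbox(tru(s))); 
for x in (-.215,-.19,-.11): go(rep(box(x,0,.05),RQ),RQ)"
```

```text
time_s: 16.75
position: [0.4762, 0.0262, 0.0315]
tool_rot: [[0.807, 0.177, 0.563], [0.142, -0.984, 0.105], [0.572, -0.004, -0.82]]
ft_force: [-0.4, 1.0, 0.0]
grip_width: -0.0
gripper_force: 0.0
[-22.2  24.5 127.5  97.4  18.2 -35.1] [-0.23017031 -0.00038135  0.04989336]
[0.025, -0.0007, 0.0172] [-0.0007, 0.0004, -0.0013]
[0.066, -0.0008, 0.0458] [-0.0007, 0.0004, -0.0013]
[0.1972, -0.0012, 0.1374] [-0.0007, 0.0004, -0.0013]
```

```bash
python3 -m handwheel '[[[0.0066,0,0.0046],[0,0,0]],[[0.0132,0,0.0092],[0,0,0]],[[0.0198,0,0.0138],[0,0,0]],[[0.0264,0,0.0184],[0,0,0]],[[0.033,0,0.023],[0,0,0]],[[0.0396,0,0.0276],[0,0,0]],[[0.0462,0,0.0322],[0,0,0]],[[0.0528,0,0.0368],[0,0,0]],[[0.0594,0,0.0414],[0,0,0]],[[0.066,0,0.046],[0,0,0]]]'
python3 -c "
from h import *
s=observe(); print(s['q'].round(1),inbox(tru(s))); 
for x in (-.15,-.11): go(rep(box(x,0,.05),RQ),RQ)"
```

```text
time_s: 17.75
position: [0.5159, 0.0331, 0.0315]
tool_rot: [[0.808, 0.176, 0.563], [0.141, -0.984, 0.104], [0.572, -0.005, -0.82]]
ft_force: [-2.4, 0.9, -0.2]
grip_width: -0.0006
gripper_force: 0.9
[-18.5  26.2 121.3  86.1  16.1 -19.9] [-0.18991137 -0.00068206  0.04988777]
[0.0656, -0.0015, 0.0455] [-0.0006, 0.0005, -0.0017]
[0.1312, -0.0018, 0.0913] [-0.0006, 0.0005, -0.0017]
```

```bash
python3 -m handwheel '[[[0.0066,0,0.0046],[0,0,0]],[[0.0132,0,0.0092],[0,0,0]],[[0.0198,0,0.0138],[0,0,0]],[[0.0264,0,0.0184],[0,0,0]],[[0.033,0,0.023],[0,0,0]]]'
python3 -c "
from h import *
s=observe(); print(s['q'].round(1),inbox(tru(s))); 
for x in (-.14,-.11): go(rep(box(x,0,.05),RQ),RQ)"
```

```text
time_s: 18.25
position: [0.5357, 0.0366, 0.0315]
tool_rot: [[0.808, 0.175, 0.563], [0.141, -0.984, 0.104], [0.572, -0.005, -0.82]]
ft_force: [-2.8, 1.7, -0.6]
grip_width: -0.0003
gripper_force: 0.9
[-17.   27.1 118.2  79.6  15.6 -11.8] [-0.16979409 -0.00077726  0.0498987 ]
[0.049, -0.0017, 0.034] [-0.0006, 0.0005, -0.0017]
[0.0982, -0.0019, 0.0683] [-0.0006, 0.0005, -0.0017]
```

q5 is levelling off at about 15.6°, so I'll carry on to x = -0.135 and then slow down.

```bash
python3 -m handwheel '[[[0.0066,0,0.0046],[0,0,0]],[[0.0132,0,0.0092],[0,0,0]],[[0.0198,0,0.0138],[0,0,0]],[[0.0264,0,0.0184],[0,0,0]],[[0.033,0,0.023],[0,0,0]],[[0.0396,0,0.0276],[0,0,0]],[[0.0462,0,0.0322],[0,0,0]],[[0.0528,0,0.0368],[0,0,0]]]'
python3 -c "
from h import *
s=observe(); print(s['q'].round(1),inbox(tru(s))); go(rep(box(-.11,0,.05),RQ),RQ)"
```

```text
time_s: 19.05
position: [0.5674, 0.0423, 0.0315]
tool_rot: [[0.808, 0.175, 0.563], [0.141, -0.984, 0.104], [0.572, -0.005, -0.82]]
ft_force: [-1.7, 0.7, 0.2]
grip_width: -0.0001
gripper_force: 0.9
[-14.8  28.8 113.3  68.5  15.2   1.5] [-0.13762908 -0.00088564  0.04990515]
[0.0454, -0.0019, 0.0315] [-0.0006, 0.0005, -0.0017]
```

```bash
python3 -m handwheel '[[[0.0033,0,0.0023],[0,0,0]],[[0.0066,0,0.0046],[0,0,0]],[[0.0099,0,0.0069],[0,0,0]],[[0.0132,0,0.0092],[0,0,0]],[[0.0165,0,0.0115],[0,0,0]],[[0.0198,0,0.0138],[0,0,0]],[[0.0231,0,0.0161],[0,0,0]],[[0.0264,0,0.0184],[0,0,0]],[[0.0297,0,0.0207],[0,0,0]],[[0.033,0,0.023],[0,0,0]]]'
python3 -c "
from h import *
s=observe(); print(s['q'].round(1),inbox(tru(s)))
p,d=get_image('scene');q,e=get_image('top')
a=cv2.resize(p[170:300,270:390,::-1],(400,433),interpolation=2); b=cv2.resize(q[190:320,230:350,::-1],(400,433),interpolation=2)
cv2.imwrite('pics/d2.png',np.hstack([a,np.clip(b*1.6,0,255).astype('uint8')]))"
```

```text
time_s: 20.05
position: [0.587, 0.0458, 0.0315]
tool_rot: [[0.808, 0.176, 0.563], [0.141, -0.984, 0.104], [0.572, -0.005, -0.82]]
ft_force: [-2.3, 0.5, 1.2]
grip_width: 0.0001
gripper_force: 0.8
[-13.6  29.8 110.2  61.6  15.4   9.5] [-0.1176678  -0.00092562  0.04995513]
```

View pics/d2.png

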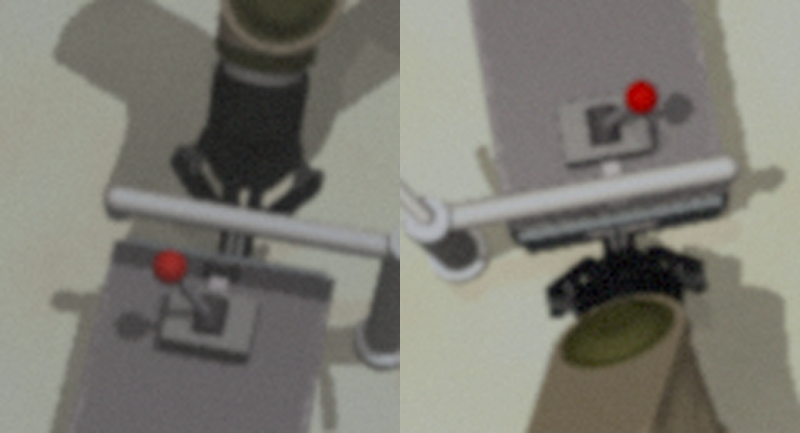

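The drawer is nearly shut, with the panel at top-crop (620,225), and the hand is clear of the spout. I'll continue at 10 mm/s until the force rises.

```bash
python3 -m handwheel '[[[0.0016,0,0.0011],[0,0,0]],[[0.0033,0,0.0023],[0,0,0]],[[0.0049,0,0.0034],[0,0,0]],[[0.0066,0,0.0046],[0,0,0]],[[0.0082,0,0.0057],[0,0,0]]]'
python3 -m handwheel '[[[0.0008,0,0.0006],[0,0,0]],[[0.0016,0,0.0011],[0,0,0]],[[0.0024,0,0.0017],[0,0,0]],[[0.0033,0,0.0023],[0,0,0]]]'
```

```text
time_s: 20.65
position: [0.5919, 0.0466, 0.0316]
tool_rot: [[0.808, 0.175, 0.563], [0.141, -0.984, 0.104], [0.572, -0.004, -0.82]]
ft_force: [-1.8, -0.4, 0.7]
grip_width: -0.0004
gripper_force: 0.8
time_s: 21.05
position: [0.5938, 0.0469, 0.0316]
tool_rot: [[0.808, 0.175, 0.563], [0.141, -0.984, 0.104], [0.572, -0.004, -0.82]]
ft_force: [-1.7, -0.3, 0.9]
grip_width: -0.0001
gripper_force: 0.8
```

```bash
python3 -m handwheel '[[[0.0008,0,0.0006],[0,0,0]],[[0.0016,0,0.0011],[0,0,0]],[[0.0024,0,0.0017],[0,0,0]],[[0.0033,0,0.0023],[0,0,0]]]'
```

```text
time_s: 21.45
position: [0.5943, 0.0471, 0.0313]
tool_rot: [[0.809, 0.175, 0.561], [0.141, -0.985, 0.103], [0.571, -0.004, -0.821]]
ft_force: [-18.3, -6.2, 11.5]
grip_width: 0.0
gripper_force: 9.5
```

The force rose to about 18 N, so the drawer is at its stop. I'll back off and check that it is shut.

```bash
python3 -m handwheel '[[[-0.01,0,-0.007],[0,0,0]],[[-0.05,0,-0.034],[0,0,0]],[[-0.1,0,-0.068],[0,0,0]],[[-0.15,0,-0.102],[0,0,0]],[[-0.18,0,-0.13],[0,0,0]],[[-0.18,0,-0.13],[0,0,0]]]'
python3 - <<'E'
from h import *
s=observe(); print(s['q'].round(1),inbox(tru(s)))
for n in ('scene','top'):
    p,d=get_image(n); Bc=((cloud(n,d)-B0)@np.c_[BX,BY,[0,0,1]])
    m=(abs(Bc[...,2]-.08)<.008)&(abs(Bc[...,1])<.07)&(Bc[...,0]<-.09)&(Bc[...,0]>-.15); print(n,'panel top x',m.sum(),np.percentile(Bc[m][:,0],[3,50]).round(4))
    hsv=cv2.cvtColor(p,cv2.COLOR_RGB2HSV); m=((hsv[...,0]<6)|(hsv[...,0]>174))&(hsv[...,1]>160)&(hsv[...,2]>60)&(Bc[...,2]>.15)&(abs(Bc[...,1])<.1); print(' ball',m.sum(),Bc[m].mean(0).round(4))
R=down(190.3); RL=down(10.3)
go(rep(box(-.24,-.075,.33),RL),RL)
go(rep(box(-.035,-.09,.30),RL),RL,rep(box(-.24,-.075,.33),RL),RL)
E
```

```text
time_s: 22.05
position: [0.4847, 0.0277, 0.0333]
tool_rot: [[0.809, 0.174, 0.562], [0.14, -0.985, 0.104], [0.571, -0.005, -0.821]]
ft_force: [-0.4, -0.4, 0.7]
grip_width: -0.0001
gripper_force: 0.0
[-21.3  24.5 126.   93.4  17.5 -29.9] [-0.22151282 -0.00039665  0.05174562]
scene panel top x 28 [-0.0995 -0.0949]
 ball 69 [1.157e-01 1.000e-04 4.840e-01]
top panel top x 109 [-0.1042 -0.1024]
 ball 89 [-0.1095 -0.0244  0.486 ]
[0.2592, 0.1458, -0.4879] [-0.0009, -0.1943, -0.0016]
[0.41, 0.03, 0.06] [0.0, 0.0, 0.0]
```

The panel face now stands at about -0.104 to -0.102, so the drawer is shut. Next is the lever: straighten the tool, rise, cross above everything, and come down to the right of the red ball.

```bash
python3 -m handwheel '[[[0,0,-0.1],[0,0,0]],[[0.1,0.05,-0.25],[0,-0.05,0]],[[0.259,0.146,-0.488],[0,-0.194,-0.002]],[[0.259,0.146,-0.488],[0,-0.194,-0.002]],[[0.259,0.146,-0.488],[0,-0.194,-0.002]],[[0.259,0.146,-0.488],[0,-0.194,-0.002]],[[0.259,0.146,-0.488],[0,-0.194,-0.002]],[[0.259,0.146,-0.488],[0,-0.194,-0.002]],[[0.259,0.146,-0.488],[0,-0.194,-0.002]],[[0.259,0.146,-0.488],[0,-0.194,-0.002]]]'
python3 -c "
from h import *
RL=down(10.3); s=observe(); print(s['q'].round(1),inbox(tru(s)))
go(rep(box(-.035,-.09,.30),RL),RL)"
```

```text
time_s: 23.15
position: [0.4685, -0.0517, 0.3098]
tool_rot: [[0.984, 0.181, -0.001], [0.181, -0.984, -0.002], [-0.002, 0.001, -1.0]]
ft_force: [-0.5, -0.0, -0.8]
grip_width: 0.0001
gripper_force: 0.0
[-20.7  10.5  74.   -0.1  95.6  58.9] [-0.2387388  -0.07563002  0.33226276]
[0.4076, 0.0293, 0.0639] [0.0004, 0.0005, 0.0006]
```

```bash
python3 -m handwheel '[[[0.1,0.029,0.02],[0,0,0]],[[0.2,0.029,0.03],[0,0,0]],[[0.3,0.029,0.05],[0,0,0]],[[0.408,0.029,0.064],[0,0,0.001]],[[0.408,0.029,0.064],[0,0,0.001]],[[0.408,0.029,0.064],[0,0,0.001]],[[0.408,0.029,0.064],[0,0,0.001]]]'
python3 - <<'E'
from h import *
RL=down(10.3); s=observe(); print(s['q'].round(1),inbox(tru(s)))
go(rep(box(-.035,-.09,.172),RL),RL); go(rep(box(-.035,-.03,.172),RL),RL)
for n in ('scene',):
    p,d=get_image(n); Bc=((cloud(n,d)-B0)@np.c_[BX,BY,[0,0,1]])
    hsv=cv2.cvtColor(p,cv2.COLOR_RGB2HSV); m=((hsv[...,0]<6)|(hsv[...,0]>174))&(hsv[...,1]>160)&(hsv[...,2]>60)&(abs(Bc[...,2]-.19)<.03)&(abs(Bc[...,1])<.08)&(abs(Bc[...,0])<.1); print(' ball',m.sum(),Bc[m].mean(0).round(4))
    m=(Bc[...,2]>.25)&(Bc[...,2]<.45)&(abs(Bc[...,1]+.08)<.07)&(abs(Bc[...,0]+.035)<.06); Q=Bc[m]; 
    for z in np.arange(.28,.34,.01):
        k=Q[abs(Q[:,2]-z)<.005]; print(round(z,2),len(k), np.percentile(k,[5,95],axis=0).round(3).tolist() if len(k) else '')
E
```

```text
time_s: 23.85
position: [0.6695, -0.0283, 0.2759]
tool_rot: [[0.984, 0.178, 0.0], [0.178, -0.984, 0.002], [0.001, -0.002, -1.0]]
ft_force: [0.5, -0.6, -0.4]
grip_width: 0.0
gripper_force: 0.0
[-1.260e+01  3.330e+01  4.400e+01  1.000e-01  1.027e+02  6.720e+01] [-0.0368676  -0.08859559  0.29838364]
[0.0035, 0.0033, 0.2528] [-0.0005, -0.0002, -0.0003]
[0.0034, -0.1167, 0.253] [-0.0005, -0.0002, -0.0003]
 ball 52 [-0.0315 -0.0299  0.1954]
0.28 0 
0.29 0 
0.3 7 [[-0.031, -0.09, 0.298], [-0.025, -0.074, 0.305]]
0.31 25 [[-0.033, -0.092, 0.306], [-0.024, -0.068, 0.314]]
0.32 33 [[-0.032, -0.094, 0.315], [-0.024, -0.068, 0.325]]
0.33 27 [[-0.03, -0.088, 0.326], [-0.023, -0.069, 0.334]]
```

The ball is at box y about -0.03 and the finger centre about 51 mm to its right, so there is 25 mm of free gap. I'll go down and then push left.

```bash
python3 -m handwheel '[[[0.0035,0.003,0.06],[0,0,0]],[[0.0035,0.003,0.12],[0,0,0]],[[0.0035,0.003,0.18],[0,0,0]],[[0.0035,0.003,0.23],[0,0,0]],[[0.0035,0.003,0.253],[0,0,0]],[[0.0035,0.003,0.253],[0,0,0]]]'
python3 -m handwheel '[[[0,-0.02,0],[0,0,0]],[[0,-0.04,0],[0,0,0]],[[0,-0.05,0],[0,0,0]],[[0,-0.06,0],[0,0,0]],[[0,-0.07,0],[0,0,0]],[[0,-0.08,0],[0,0,0]],[[0,-0.09,0],[0,0,0]],[[0,-0.1,0],[0,0,0]]]'
python3 -c "
from h import *
s=observe(); print(inbox(tru(s)),s['q'].round(1))"
```

```text
time_s: 24.5
position: [0.6708, -0.0293, 0.1486]
tool_rot: [[0.984, 0.178, -0.002], [0.178, -0.984, 0.003], [-0.001, -0.003, -1.0]]
ft_force: [0.5, -0.5, 1.1]
grip_width: 0.0001
gripper_force: 0.0
time_s: 25.3
position: [0.6627, 0.0204, 0.1487]
tool_rot: [[0.984, 0.178, -0.001], [0.178, -0.984, 0.003], [-0.0, -0.003, -1.0]]
ft_force: [0.1, -1.6, 0.6]
grip_width: -0.0001
gripper_force: 0.5
[-0.0348437  -0.03945002  0.17113988] [-8.5 35.8 59.9  0.1 84.4 71.2]
```

```bash
python3 -m handwheel '[[[0,-0.01,0],[0,0,0]],[[0,-0.02,0],[0,0,0]],[[0,-0.03,0],[0,0,0]],[[0,-0.04,0],[0,0,0]],[[0,-0.05,0],[0,0,0]],[[0,-0.06,0],[0,0,0]],[[0,-0.07,0],[0,0,0]],[[0,-0.08,0],[0,0,0]],[[0,-0.085,0],[0,0,0]]]'
python3 - <<'E'
from h import *
s=observe(); print(inbox(tru(s)))
p,d=get_image('scene'); Bc=((cloud('scene',d)-B0)@np.c_[BX,BY,[0,0,1]])
hsv=cv2.cvtColor(p,cv2.COLOR_RGB2HSV); m=((hsv[...,0]<6)|(hsv[...,0]>174))&(hsv[...,1]>160)&(hsv[...,2]>60)&(abs(Bc[...,2]-.19)<.03)&(abs(Bc[...,1])<.08)&(abs(Bc[...,0])<.1); print(' ball',m.sum(),Bc[m].mean(0).round(4))
E
```

```text
time_s: 26.2
position: [0.6551, 0.0624, 0.1488]
tool_rot: [[0.984, 0.179, -0.001], [0.179, -0.984, 0.003], [-0.0, -0.003, -1.0]]
ft_force: [-0.1, -1.1, -0.8]
grip_width: -0.0001
gripper_force: 0.5
[-0.03482954  0.00322082  0.17132018]
 ball 20 [-0.0283  0.0352  0.1947]
```

```bash
python3 -m handwheel '[[[0,-0.004,0],[0,0,0]],[[0,-0.008,0],[0,0,0]],[[0,-0.01,0],[0,0,0]],[[0,-0.012,0],[0,0,0]],[[0,-0.012,0],[0,0,0]]]'
python3 -m handwheel '[[[0,-0.002,0],[0,0,0]],[[0,-0.004,0],[0,0,0]],[[0,-0.004,0],[0,0,0]]]'
```

```text
time_s: 26.75
position: [0.6545, 0.0658, 0.1489]
tool_rot: [[0.984, 0.177, 0.0], [0.177, -0.984, -0.001], [-0.0, 0.001, -1.0]]
ft_force: [0.9, -8.5, -1.7]
grip_width: -0.0
gripper_force: 4.5
time_s: 27.05
position: [0.6545, 0.066, 0.149]
tool_rot: [[0.984, 0.176, 0.001], [0.176, -0.984, -0.003], [-0.0, 0.003, -1.0]]
ft_force: [2.6, -15.7, -1.6]
grip_width: -0.0003
gripper_force: 7.8
```

The force shows a hard stop. I'll back off to the right, rise and look.

```bash
python3 -m handwheel '[[[0,0.02,0],[0,0,0]],[[0,0.08,0],[0,0,0]],[[0,0.14,0],[0,0,0]],[[0,0.16,-0.06],[0,0,0]],[[0,0.16,-0.16],[0,0,0]],[[0,0.16,-0.25],[0,0,0]],[[0,0.16,-0.3],[0,0,0]],[[0,0.16,-0.3],[0,0,0]]]'
python3 -m handwheel '[[[-0.1,0,0],[0,0,0]],[[-0.2,0,0],[0,0,0]],[[-0.3,0,0],[0,0,0]],[[-0.4,0,0],[0,0,0]],[[-0.5,0,0],[0,0,0]],[[-0.5,0.1,0],[0,0,0]],[[-0.5,0.2,0],[0,0,0]],[[-0.5,0.2,0],[0,0,0]]]'
python3 - <<'E'
from h import *
P={}
for n in ('scene','top'):
    p,d=get_image(n); P[n]=p; Bc=((cloud(n,d)-B0)@np.c_[BX,BY,[0,0,1]])
    hsv=cv2.cvtColor(p,cv2.COLOR_RGB2HSV); m=((hsv[...,0]<6)|(hsv[...,0]>174))&(hsv[...,1]>160)&(hsv[...,2]>60)&(abs(Bc[...,2]-.19)<.03)&(abs(Bc[...,1])<.08)&(abs(Bc[...,0])<.1)
    y,x=np.nonzero(m); print(n,'ball',m.sum(),Bc[m].mean(0).round(4),x.mean(),y.mean())
    m=(abs(Bc[...,2]-.08)<.008)&(abs(Bc[...,1])<.07)&(Bc[...,0]<-.09)&(Bc[...,0]>-.15); print(' panel',np.percentile(Bc[m][:,0],[3,50]).round(4))
a=cv2.resize(P['scene'][170:300,200:400,::-1],(400,260),interpolation=2); b=cv2.resize(P['top'][170:300,220:420,::-1],(400,260),interpolation=2)
cv2.imwrite('pics/f1.png',np.hstack([cv2.resize(P['scene'][185:305,270:390,::-1],(400,400)),np.clip(cv2.resize(P['top'][170:290,230:350,::-1],(400,400))*1.6,0,255).astype('uint8')]))
E
```

```text
time_s: 27.85
position: [0.669, -0.0094, 0.3033]
tool_rot: [[0.984, 0.179, 0.008], [0.179, -0.984, 0.002], [0.008, -0.0, -1.0]]
ft_force: [-0.4, -0.3, 0.6]
grip_width: -0.0002
gripper_force: 0.0
time_s: 28.65
position: [0.4398, -0.1564, 0.2969]
tool_rot: [[0.985, 0.173, -0.002], [0.173, -0.985, 0.003], [-0.002, -0.004, -1.0]]
ft_force: [0.0, 0.6, -0.8]
grip_width: 0.0004
gripper_force: 0.0
scene ball 46 [-0.0319  0.0401  0.1931] 348.7391304347826 254.93478260869566
 panel [-0.1015 -0.0979]
top ball 64 [-0.0379  0.0378  0.1927] 274.125 224.03125
 panel [-0.1039 -0.1026]
```

View pics/f1.png

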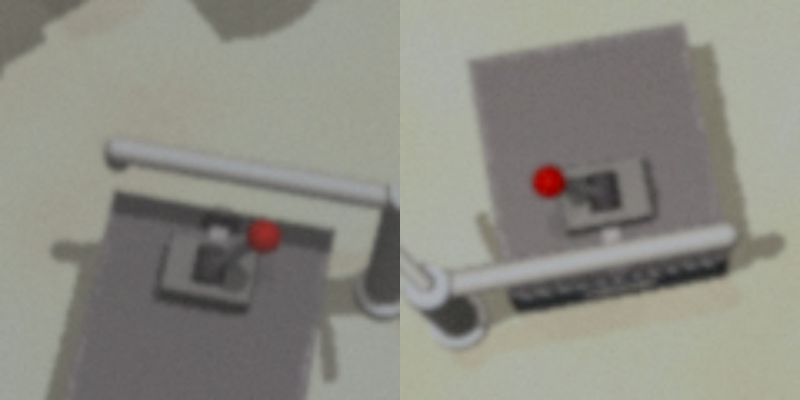

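```bash
python3 -c "
from h import *
for a,b in (((320.59,249.25),(301.85,218.94)),((348.74,254.93),(274.13,224.03))):
    q=inbox(tri(a,b).ravel()); print(q.round(4), np.arctan2(q[1],q[2]-.112), np.hypot(q[1],q[2]-.112))
"
```

```text
[-0.0362 -0.031   0.1872] -0.3916610906355078 0.08131337243853859
[-0.0361  0.039   0.1847] 0.49164061886982147 0.08251781775348419
```

The ball went from -0.39 rad to +0.49 rad about upright and came up against a firm stop, so the lever is locked. The drawer is still shut and the arm is clear of everything, so I'll hand in.

```bash
python3 -c "
from rig import *
print(close_job())"
```

```text
the job is handed in; nothing more can be done
None
```

The job is handed in, and no verdict was returned: the peg lies flat in the drawer, the drawer was pushed slowly to its stop, and then the lock lever was flipped left to its stop, with no sign of contact with the tap or anything else on the shelf (about 29 s on the robot's clock).

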